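# Set and lock the recycling tally drum

## Task

On the recycling tally counter, roll the drum by its bare rubber wheel, pressing only lightly (never more than 20 N), until the face with four pips is centred in the window. Then slide the lock bolt fully home into the drum so that the setting is held, and let go; leave the cans, jar and tub where they stand.

Things in the scene. Friction and masses are not known exactly. Their poses are not given: they have to be found in the camera images.
- counter: Grey plastic tally counter fixed on the bench. Origin: centre of its underside; box from x -45 to 45, y -96 to 84 mm, walls 62 mm high. A drum lies in it, axle along y. From -y to +y: bare rubber wheel, number band under a hood with the window (hood y -28 to 18 mm, top at z 112 mm), bolt block (y 40 to 84 mm, top at z 88 mm).
- mount: Yoke inside the counter that carries the sprung drum; fixed, its origin 12 mm above the counter's. Force on the drum counts as force on this. The drum gives about 6 mm downwards against a spring of about 4 N/mm, then meets a hard stop; pressing it with more than 20 N is damage.
- wheel (a point): Nominal centre of the rubber wheel, a point of the housing at z 70 mm. The wheel is 60 mm in diameter, 52 mm wide along y, bare from above, top nominally at z 100 mm; but the worn yoke lets the drum stand up to 6 mm lower or higher (differs each time, not reported): feel for it. Rolled by friction: about 4 N at the rim, so a press of about 7 to 14 N; a lighter one slips.
- drum (a joint): Turn of the drum, rad, endless; grows as the wheel's top is dragged to the counter's +x. Six faces 60 degrees apart have 1 to 6 dark pips (5 mm dots, as on a die): 4 is centred in the window at 0 (and each full turn, 6.283), 5 at 1.047, 6 at 2.094, 1 at 3.142, 2 at 4.189, 3 at 5.236. It stays where it is left.
- window (a point): Centre of the window in the hood's top, 30 mm (x) by 32 mm (y), 112 mm above the bench; the uppermost face of the drum shows through it.
- bolt (a joint): Slide of the steel lock bolt towards the counter's -y, m: 0 open, 0.014 fully home. Takes about 2 N to slide and stays where it is left. Its 6 mm tip enters between the teeth on the drum's end face, which it can do only when a face is centred within about 0.1 rad; otherwise it strikes a tooth at about 0.006.
- bolt_tab (a point): Centre of the top of the bolt's upright tab (24 mm in x, 8 mm in y, 35 mm high, top at z 127 mm); moves with the bolt. Push its +y face, or pinch it across y, above the bolt block (z 88 mm).
- can_a: Crushed aluminium can, 66 mm across, 48 mm high; origin at the centre of its underside. Bystander.
- can_b: The other crushed aluminium can, the same size. Bystander.
- jar: Green glass jar with a steel cap, 68 mm across, 115 mm high; origin at the centre of its underside. Bystander.
- tub: White plastic yogurt tub with lid, 90 mm across, 85 mm high; origin at the centre of its underside. Bystander.
Not all that is in view belongs to the job. Several things have the shape of the counter; the one meant has the colours described above.

How it is judged:
By the outcome, as a careful person would: the job done as asked, in the order asked, and still so for the second after the job is handed in, with the robot touching nothing.
It also fails if it takes over 72 s, if anything falls off the work surface, if the arm or the gripper's body presses on something with over 40 N, if the wrist force passes 120 N, or if a joint passes its speed limit or range.

## Robot

A 7-joint arm with a two-finger parallel gripper is mounted at the origin on the work surface. World frame = base frame: x ahead of the robot, y to its left, z up, the work surface at z = 0. Lengths are in m, angles in rad, forces in N, time in s.
With the tool pointing down it reaches from about 0.425 to 0.925 m from the base axis. Payload 6.8 kg.
Tool frame: the origin (TCP) lies at the very end of the fingers, on their centre line; the grasp point (between the pads) lies 19 mm behind it; z points along the fingers, y is the line along which they close (so a half turn about z gives the same grasp; the last joint's range is limited). The gripper opens to 85 mm and grips with 20 to 120 N. Pads are 22 mm wide; open, the fingers measure 114 mm over their backs; the gripper's body (76 mm by 85 mm) begins 54 mm behind the grasp point. The pads swing forward as they close: fully open they stand 13 mm farther back than shut.
Start: joints at [1.144, 0.477, 0.022, 1.555, -0.011, 1.109, -0.083], TCP at [0.212, -0.641, 0.231] pointing down, gripper open.
Joint ranges: [-2.96, 2.96], [-0.34, 2.1], [-1.41, 1.46], [0.24, 2.44], [-1.37, 4.51], [0.17, 1.92], [-2.96, 2.96]. Speed limits (rad/s): [2.39, 2.39, 3.14, 3.14, 3.14, 3.14, 3.14].

## Interface

Orientations are given as a unit quaternion [w, x, y, z].
In Python, from station import bot gives the robot as it stands. The module is installed in compiled form; this text tells all that it offers.
- The arm moves only by the shell command python3 -m jog 'ROWS' [OPENING] [FORCE]. ROWS is JSON, a list of rows, each a list of 4 numbers: the shift along the tool's x, y, z in cm, then the turn about the tool's z in rad. In form: [[x, y, z, spin], ...]. A call has 1 to 20 rows; each row is the pose to reach, as a shift and turn from the pose commanded when the call began, along the tool's axes at that moment; what a row does not reach only later rows make up. A row lasts 1/12 s, in which the tool goes at most 41.7 mm and 7.16 degrees, less where a joint would pass 70% of its speed; a pose out of reach is approached as far as the arm can. A call with a gripper value outside its range is refused whole. OPENING is the closure, from -1 (fully open) to 1 (shut), set as the call begins (- or left out, the last holds). The fingers move at their own pace and stop on an object; FORCE is the grip in N (left out, the last holds). Time passes only in rows, so rows that repeat a pose let the fingers close. It gives the time, the measured TCP pose, the force, the opening and the grip force at its end, in the units of the state.
- bot.get_obs(): the state, without advancing time (a new reading comes with each control period).
- bot.read_camera(name): name is "side" or "top"; returns a dict with "pixels" (400x640x3 uint8, red, green, blue), "depth" (400x640 float32, m along the optical axis (not along the pixel's ray), 0 where there is no reading), "fovy" (degrees; the focal length in pixels is half the picture's height over the tangent of half this angle, whatever the lens; pixels are square), "cx", "cy" (the principal point, pixels), "pose" (4x4, takes a point from camera to world coordinates). Camera axes: x right, y down, z forward; pixel columns grow to the right and rows downward; lengths in m; the calibration is good to about 2 mm. A picture is of the moment at which its call begins.
- bot.hand_in(): hands the job in; it is judged then, once.
The state is a dict: "t": time; "q": joint angles; "joint_vel": joint speeds; "joint_torque": joint torques, N m; "eef_pos": TCP position; "tool_rot": TCP orientation; "contact_force": force on the tool from outside, world axes, zero at the start; "torque": the same for the moment, N m; "gripper_width": opening from 0.0 (shut) to 1.0 (fully open); "grasp_force": force on a finger pad.
Only numpy, scipy, OpenCV 4.12 (cv2) and the standard library are available. Lean on these libraries where they do the work, as an engineer would, in place of code of your own. Each camera call takes 0.05 s, during which the arm holds its last target. There are 200 camera calls.

## Working session

There is one attempt and no reset: what is moved stays moved. The work goes in short steps, Python scripts to look and compute and a shell command to move; the robot and the scene stay as the last step left them, time stands still between calls to the robot, and variables do not carry over. Pictures are saved under pics/ and viewed, at most 10 in all, crops included, and the job is handed in when it is done.

```bash
mkdir -p pics
cat > h.py <<'E'
import numpy as np,cv2
from station import bot
def cam(n):
    c=bot.read_camera(n); c['f']=200/np.tan(np.radians(c['fovy'])/2); c['pose']=np.array(c['pose']); return c
def pts(c):
    v,u=np.mgrid[0:400,0:640]; d=c['depth']
    p=np.stack([(u-c['cx'])/c['f']*d,(v-c['cy'])/c['f']*d,d,np.ones_like(d)],-1)
    return (p@c['pose'].T)[...,:3]
def ray(c,u,v,z):
    d=c['pose'][:3,:3]@np.array([(u-c['cx'])/c['f'],(v-c['cy'])/c['f'],1]); o=c['pose'][:3,3]
    return o+d*(z-o[2])/d[2]
def save(c,n): cv2.imwrite('pics/'+n,c['pixels'][...,::-1])
E
python3 - <<'E'
from h import *
for n in('top','side'):
    c=cam(n);save(c,n+'0.png');print(n,c['f'],c['cx'],c['cy'],c['pose'].round(3).tolist(),(c['depth']>0).mean())
o=bot.get_obs();print(o)
E
```

```text
top 377.27280291918817 319.97078796463404 195.04653086534776 [[0.015, -0.999, 0.049, 0.535], [-1.0, -0.016, -0.008, 0.078], [0.009, -0.049, -0.999, 1.064], [0.0, 0.0, 0.0, 1.0]] 0.99612109375
side 450.86201359682616 321.0211161522805 206.95909196155608 [[0.975, -0.137, 0.175, 0.41], [-0.223, -0.636, 0.739, -0.691], [0.01, -0.759, -0.651, 0.755], [0.0, 0.0, 0.0, 1.0]] 0.99603125
{'t': 0.1, 'q': array([ 1.14391202,  0.47776544,  0.02233337,  1.55632507, -0.01150145,
        1.10926221, -0.08309678]), 'joint_vel': array([ 0.00154681, -0.00024354, -0.00131786, -0.00031416, -0.00107326,
       -0.00118455,  0.00060797]), 'joint_torque': array([ 4.87811878e-03, -5.97759068e+01,  1.61388528e+00, -2.81955171e+01,
        1.28730552e-02,  5.03711693e-03, -3.11582892e-05]), 'eef_pos': array([ 0.21139041, -0.64050701,  0.23040216]), 'tool_rot': array([-7.94661906e-04,  9.87321143e-01,  1.58733411e-01, -1.85492395e-04]), 'contact_force': array([-0.31429656,  0.287175  , -1.01358188]), 'torque': array([-0.00044519,  0.02650465, -0.00858378]), 'grasp_force': 0.0, 'gripper_width': 1.0025377342668926}
```

View pics/top0.png

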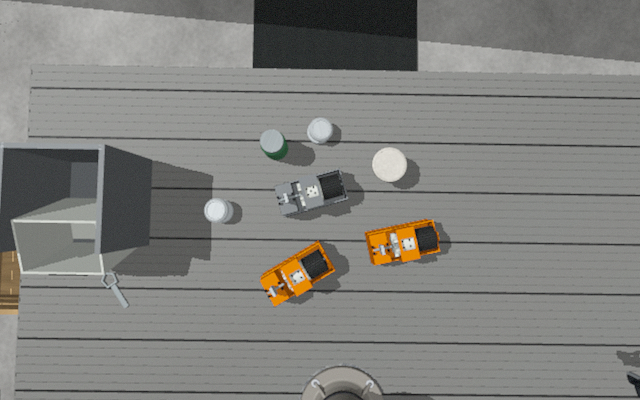

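View pics/side0.png

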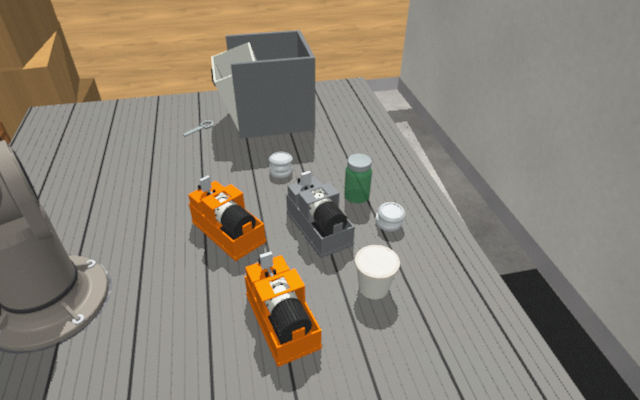

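The top view shows the grey counter around (310,192): wheel at (331,185), window at (312,191) and bolt tab at about (285,195). The two orange counters are decoys. The side view shows the grey one at (320,212), with the jar, the second can and the tub beyond it.

Run:
```python
from h import *
ims=[]
for n,(u0,v0,w,h) in dict(top=(265,160,90,65),side=(278,165,90,90)).items():
    c=cam(n);P=pts(c)
    R=P[...,:2]-np.array([.535,.10]); m0=(np.abs(R)<.14).all(-1)
    g=c['pixels'].astype(int); grey=(g.max(-1)-g.min(-1)<30)
    u,v=np.meshgrid(np.arange(640),np.arange(400)); box=(u>u0)&(u<u0+w)&(v>v0)&(v<v0+h)
    for nm,lo,hi in(('hood',.106,.1145),('tab',.120,.135),('block',.084,.092),('wall',.057,.067)):
        m=box&grey&(P[...,2]>lo)&(P[...,2]<hi)
        if m.sum()>3:
            q=P[m]; r=cv2.minAreaRect(q[:,:2].astype(np.float32)*1000); print(n,nm,m.sum(),q.mean(0).round(4),np.round(r[0],1),np.round(r[1],1),round(r[2],1), 'px',u[m].mean().round(1),v[m].mean().round(1))
    m=box&(g.max(-1)<60)&(P[...,2]>.07)
    q=P[m];r=cv2.minAreaRect(q[:,:2].astype(np.float32)*1000);print(n,'wheel',m.sum(),q.mean(0).round(4),np.percentile(q[:,2],[50,90,98]).round(4),np.round(r[0],1),np.round(r[1],1),round(r[2],1))
    ims.append(cv2.resize(c['pixels'][v0:v0+h,u0:u0+w],(400,400*h//w),interpolation=cv2.INTER_CUBIC))
H=max(i.shape[0] for i in ims)
cv2.imwrite('pics/crop0.png',np.hstack([np.pad(i,((0,H-i.shape[0]),(0,0),(0,0))) for i in ims])[...,::-1])
```

```text
top hood 443 [0.5904 0.0953 0.1111] [592.3  94.3] [ 90.4 113. ] 55.3 px 310.1 191.4
top tab 31 [0.5727 0.1569 0.1262] [572.7 156.6] [22.9  8. ] 20.7 px 285.1 197.7
top block 493 [0.5763 0.1406 0.0875] [588.9  95.5] [ 78.  177.4] 15.3 px 292.7 197.1
top wall 191 [0.5913 0.0721 0.0611] [590.8  94.4] [ 85.9 179.5] 16.4 px 319.2 192.3
top wheel 418 [0.6039 0.046  0.1026] [0.0994 0.1045 0.1059] [575.2  88. ] [ 81.1 169.2] 26.0
side hood 499 [0.5988 0.0972 0.1113] [619.2 126. ] [198.1 127.2] 53.5 px 321.9 190.5
side tab 44 [0.571  0.1509 0.1251] [572.  151.7] [22.8  9.8] 16.2 px 305.6 173.3
side block 475 [0.5829 0.0881 0.0878] [595.2  66.2] [303.8 153.3] 83.2 px 317.0 202.6
side wall 342 [0.583  0.0458 0.0619] [590.2  88.9] [ 86.7 182.5] 16.7 px 320.7 222.4
side wheel 527 [0.5961 0.0296 0.0931] [0.0932 0.1039 0.1059] [ 534.7 -267.6] [876.5 104.9] 80.4
```

View pics/crop0.png

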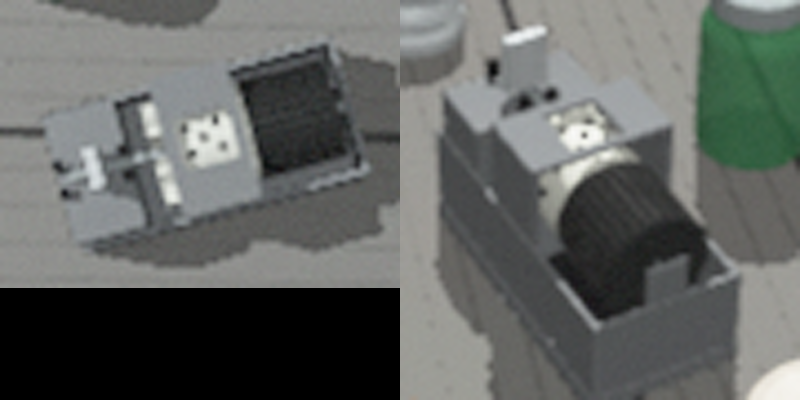

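The face in the window is five pips (about 1.05 rad), so the wheel's top has to go about 31 mm towards the counter's -x. The counter's origin is at about (0.589, 0.098) with yaw 16.4°. The tool is already nearly aligned with it. I'll move above the wheel with the fingers shut.

```bash
python3 -m jog '[[3,-2.6,0,0.03],[6,-5.2,0,0.03],[9,-8,0,0.03],[12,-10.5,0,0.03],[15,-13,0,0.03],[18,-15.8,0,0.03],[21,-18.5,0,0.03],[24,-21,0,0.03],[27,-23.7,0,0.03],[30,-26.4,0,0.03],[33,-29,0,0.03],[36,-31.7,0,0.03],[39,-34.3,0,0.03],[42,-37,0,0.03],[45,-39.6,0,0.03],[48,-42.2,0,0.03],[51,-44.8,0,0.03],[54,-47.5,0,0.03],[57,-50.1,0,0.03],[59.6,-52.4,0,0.03]]' 1 30
python3 -m jog '[[0,0,0,0],[0,0,0,0],[0,0,0,0]]'
cat > st.py <<'E'
from h import *
from scipy.spatial.transform import Rotation as Ro
o=bot.get_obs(); O=np.array([.589,.0985]); a=np.radians(16.4); X=np.array([np.cos(a),np.sin(a)]);Y=np.array([-X[1],X[0]])
d=o['eef_pos'][:2]-O; w,x,y,z=o['tool_rot']; M=Ro.from_quat([x,y,z,w]).as_matrix()
print('t',round(o['t'],2),'counter xy mm',(d@X*1000).round(1),(d@Y*1000).round(1),'z',(o['eef_pos'][2]*1000).round(1),'yaw',np.degrees(np.arctan2(M[1,0],M[0,0])).round(2),'F',o['contact_force'].round(1),'Fc',(o['contact_force'][:2]@X).round(1),(o['contact_force'][:2]@Y).round(1))
E
python3 st.py
```

```text
t: 1.87
eef_pos: [0.6141, 0.0462, 0.2312]
tool_rot: [-0.0, 0.99, 0.144, 0.0]
contact_force: [0.8, -0.6, -0.0]
gripper_width: -0.0
grasp_force: 0.0
t: 2.12
eef_pos: [0.613, 0.0428, 0.2309]
tool_rot: [0.0, 0.99, 0.144, -0.001]
contact_force: [-0.1, -0.1, 0.1]
gripper_width: -0.001
grasp_force: 0.0
t 2.12 counter xy mm 7.3 -60.2 z 230.9 yaw 16.54 F [-0.1 -0.1  0.1] Fc -0.2 -0.1
```

```bash
python3 -m jog '[[0,0,2,0],[0,0,4,0],[0,0,6,0],[0,0,8,0],[0,0,9.5,0],[0,0,10.5,0],[0,0,11.2,0],[0,0,11.7,0],[0,0,11.9,0],[0,0,11.9,0],[0,0,11.9,0]]'; python3 -m jog '[[0,0,0.1,0],[0,0,0.2,0],[0,0,0.3,0],[0,0,0.4,0],[0,0,0.4,0],[0,0,0.4,0]]'; python3 st.py
```

```text
t: 3.03
eef_pos: [0.6138, 0.0434, 0.113]
tool_rot: [0.0, 0.99, 0.144, 0.001]
contact_force: [0.6, -0.3, 1.0]
gripper_width: 0.002
grasp_force: 0.0
t: 3.53
eef_pos: [0.6133, 0.0434, 0.1082]
tool_rot: [0.0, 0.99, 0.144, -0.0]
contact_force: [-0.0, -0.0, -0.4]
gripper_width: 0.001
grasp_force: 0.0
t 3.53 counter xy mm 7.7 -59.7 z 108.2 yaw 16.55 F [-0.  -0.  -0.4] Fc -0.0 -0.0
```

```bash
for i in 1 2 ; do python3 -m jog '[[0,0,0.05,0],[0,0,0.1,0],[0,0,0.1,0],[0,0,0.1,0]]' >/dev/null; python3 st.py; done
```

```text
t 3.87 counter xy mm 7.7 -59.7 z 107.2 yaw 16.54 F [ 0.5 -0.1 -0.8] Fc 0.5 -0.3
t 4.2 counter xy mm 7.8 -59.7 z 106.3 yaw 16.54 F [-0.3 -0.4  1.1] Fc -0.4 -0.3
```

```bash
for i in 1 2 3; do python3 -m jog '[[0,0,0.05,0],[0,0,0.1,0],[0,0,0.1,0],[0,0,0.1,0]]' >/dev/null; python3 st.py; done
```

```text
t 4.53 counter xy mm 7.8 -59.7 z 105.2 yaw 16.55 F [-0.1 -0.7 -0.1] Fc -0.2 -0.7
t 4.87 counter xy mm 7.9 -59.8 z 104.4 yaw 16.54 F [-0.6  0.1  1.7] Fc -0.5 0.2
t 5.2 counter xy mm 7.9 -59.9 z 103.6 yaw 16.54 F [ 0.  -1.2  4. ] Fc -0.3 -1.2
```

```bash
for i in 1 2; do python3 -m jog '[[0,0,0.04,0],[0,0,0.08,0],[0,0,0.08,0],[0,0,0.08,0]]' >/dev/null; python3 st.py; done
```

```text
t 5.53 counter xy mm 8.0 -59.9 z 102.9 yaw 16.54 F [-1.3 -0.9  5.6] Fc -1.5 -0.5
t 5.87 counter xy mm 8.1 -60.0 z 102.3 yaw 16.53 F [-0.4 -1.   8.2] Fc -0.6 -0.8
```

```bash
python3 -m jog '[[0,0,0.04,0],[0,0,0.08,0],[0,0,0.08,0]]' >/dev/null; python3 st.py; python3 -m jog '[[-0.1,0,0,0],[-0.2,0,0,0],[-0.3,0,0,0],[-0.4,0,0,0],[-0.4,0,0,0]]'>/dev/null; python3 st.py
python3 - <<'E'
from h import *
c=cam('side');cv2.imwrite('pics/s1.png',cv2.resize(c['pixels'][165:255,278:368],(500,500),interpolation=cv2.INTER_CUBIC)[...,::-1])
E
```

```text
t 6.12 counter xy mm 8.2 -60.1 z 101.7 yaw 16.53 F [-1.2 -1.8  8.6] Fc -1.7 -1.4
t 6.53 counter xy mm 6.8 -60.0 z 102.6 yaw 16.55 F [ 3.2 -0.6  6.7] Fc 2.9 -1.4
```

View pics/s1.png

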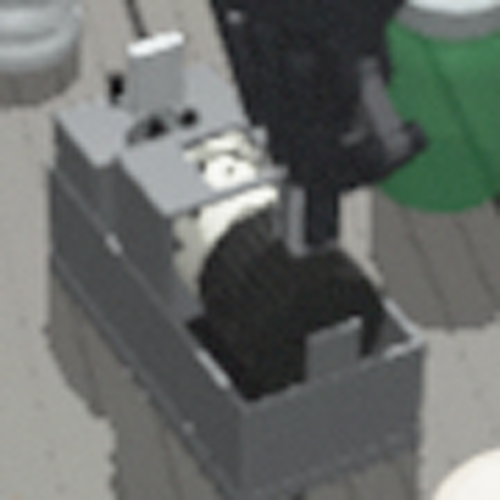

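The finger stands on the wheel's top and the window still shows the five. The arm gives sideways, so I'll keep dragging with slightly more press.

```bash
python3 -m jog '[[0,0,0.06,0],[-0.1,0,0.12,0],[-0.2,0,0.15,0],[-0.3,0,0.15,0],[-0.4,0,0.15,0],[-0.4,0,0.15,0]]'>/dev/null; python3 st.py;python3 -m jog '[[-0.1,0,0,0],[-0.2,0,0,0],[-0.3,0,0,0],[-0.4,0,0,0],[-0.4,0,0,0]]'>/dev/null; python3 st.py
```

```text
t 7.08 counter xy mm 3.4 -60.1 z 101.7 yaw 16.54 F [ 4.7 -0.7  8.8] Fc 4.3 -2.0
t 7.5 counter xy mm -0.6 -60.0 z 101.7 yaw 16.54 F [ 4.6 -0.3 10. ] Fc 4.4 -1.6
```

```bash
python3 -m jog '[[-0.1,0,0.02,0],[-0.2,0,0.02,0],[-0.3,0,0.02,0],[-0.4,0,0.02,0],[-0.5,0,0.02,0],[-0.6,0,0.02,0],[-0.7,0,0.02,0],[-0.7,0,0.02,0]]'>/dev/null; python3 st.py
python3 -m jog '[[0,0,-0.5,0],[0,0,-1.2,0],[0,0,-1.2,0],[0,0,-1.2,0]]'>/dev/null; python3 st.py
python3 - <<'E'
from h import *
ims=[]
for n,(u0,v0,w,h) in dict(top=(290,165,50,50),side=(290,175,60,60)).items():
    c=cam(n);ims.append(cv2.resize(c['pixels'][v0:v0+h,u0:u0+w],(400,400),interpolation=cv2.INTER_CUBIC))
cv2.imwrite('pics/c2.png',np.hstack(ims)[...,::-1])
E
```

```text
t 8.17 counter xy mm -7.5 -60.0 z 101.5 yaw 16.54 F [ 4.6 -0.2  9.4] Fc 4.3 -1.5
t 8.5 counter xy mm -11.6 -59.7 z 111.1 yaw 16.55 F [-0.6 -1.   0.3] Fc -0.8 -0.8
```

View pics/c2.png

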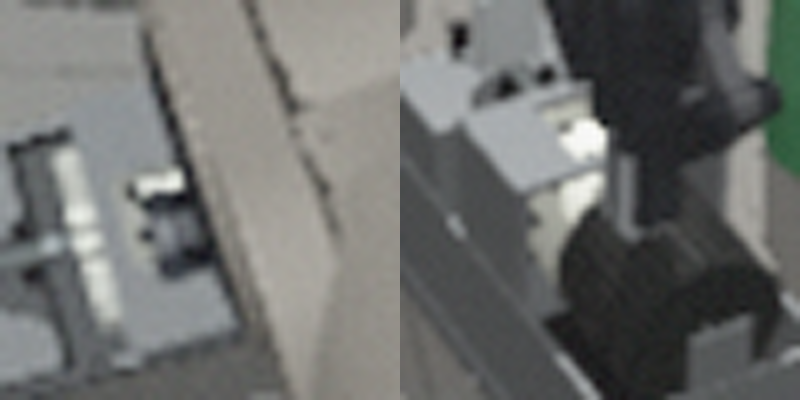

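Drum has rolled partly; the arm hides the window. Second stroke, a little short, then I'll look with the arm raised and back.

```bash
python3 -m jog '[[0.7,0,0,0],[1.4,0,0,0],[2,0,0,0],[2,0,0.3,0],[2,0,0.5,0],[2,0,0.7,0],[2,0,0.85,0],[2,0,1,0],[2,0,1.1,0],[2,0,1.17,0],[2,0,1.17,0],[2,0,1.17,0]]'>/dev/null; python3 st.py
python3 -m jog '[[-0.1,0,0,0],[-0.2,0,0,0],[-0.3,0,0.02,0],[-0.4,0,0.02,0],[-0.5,0,0.02,0],[-0.6,0,0.02,0],[-0.7,0,0.02,0],[-0.8,0,0.02,0],[-0.9,0,0.02,0],[-1,0,0.02,0],[-1,0,0.02,0]]'>/dev/null; python3 st.py
```

```text
t 9.6 counter xy mm 9.3 -60.1 z 101.0 yaw 16.53 F [-2.5 -0.1 11. ] Fc -2.4 0.6
t 10.52 counter xy mm 2.2 -59.9 z 101.8 yaw 16.55 F [3.5 1.1 8.2] Fc 3.7 0.1
```

```bash
python3 -m jog '[[-0.1,0,0.02,0],[-0.2,0,0.02,0],[-0.3,0,0.02,0],[-0.4,0,0.02,0],[-0.5,0,0.02,0],[-0.6,0,0.02,0],[-0.7,0,0.02,0],[-0.7,0,0.02,0]]'>/dev/null; python3 st.py
python3 -m jog '[[0,0,-0.6,0],[0,0,-2,0],[0,0,-5,0],[0,3,-8,0],[0,6,-10,0],[0,9,-10,0],[0,12,-10,0],[0,15,-10,0],[0,15,-10,0],[0,15,-10,0]]'>/dev/null; python3 st.py
cat > look.py <<'E'
import sys
from h import *
ims=[]
for n,(u0,v0,w,h) in dict(top=(290,170,44,44),side=(298,175,50,50)).items():
    c=cam(n);ims.append(cv2.resize(c['pixels'][v0:v0+h,u0:u0+w],(400,400),interpolation=cv2.INTER_CUBIC))
cv2.imwrite('pics/'+sys.argv[1],np.hstack(ims)[...,::-1])
E
python3 look.py c3.png
```

```text
t 11.18 counter xy mm -4.7 -59.9 z 101.7 yaw 16.55 F [3.3 1.5 8.8] Fc 3.6 0.6
t 12.02 counter xy mm -9.3 -212.3 z 198.4 yaw 16.29 F [-0.5  0.3 -0.5] Fc -0.4 0.4
```

View pics/c3.png

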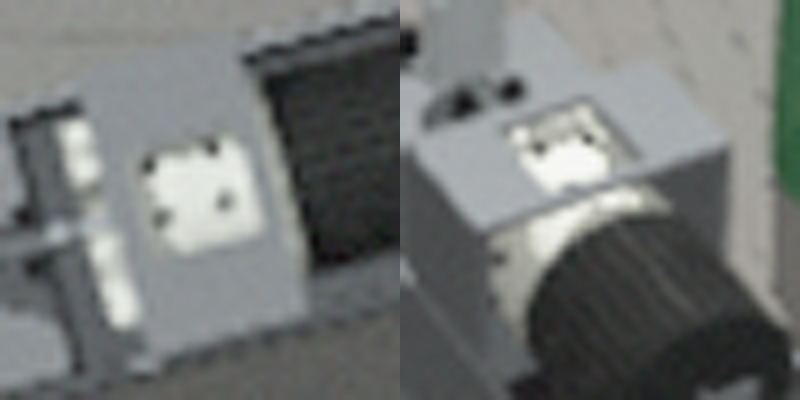

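The four is in the window, but its pips (top crop, about (150,165), (212,147), (162,218), (226,201)) sit towards +x, so it needs to go a little further to -x. I'll measure the offset against the hood in each view.

```bash
cat > off.py <<'E'
from h import *
O=np.array([.589,.0985]); a=np.radians(16.4); X=np.array([np.cos(a),np.sin(a)]);Y=np.array([-X[1],X[0]])
for n in('top','side'):
    c=cam(n);P=pts(c);C=np.stack([(P[...,:2]-O)@X,(P[...,:2]-O)@Y,P[...,2]],-1)*1000
    g=c['pixels'].astype(float).max(-1)
    hood=(C[...,2]>109)&(C[...,2]<114.5)&(abs(C[...,0])<60)&(C[...,1]>-35)&(C[...,1]<25)
    h=C[hood]; lo,hi=np.percentile(h[:,0],[1,99]); print(n,'hood x',lo.round(1),hi.round(1),'mid',((lo+hi)/2).round(1),'y',np.percentile(h[:,1],[1,99]).round(1))
    s=8; x0,y0=285,165; big=cv2.resize(g[y0:225,x0:355],None,fx=s,fy=s,interpolation=cv2.INTER_CUBIC)
    # local dark spots on white: blackhat
    bh=cv2.morphologyEx(big,cv2.MORPH_CLOSE,cv2.getStructuringElement(cv2.MORPH_ELLIPSE,(49,49)))-big
    k,l,st,ce=cv2.connectedComponentsWithStats((bh>60).astype(np.uint8))
    for i in range(1,k):
        if 100<st[i,4]<1600:
            u=x0+(ce[i][0]+.5)/s-.5; v=y0+(ce[i][1]+.5)/s-.5
            p=ray(c,u,v,.104)[:2]-O; q=np.array([p@X,p@Y])*1000
            if abs(q[0])<25 and abs(q[1]+5)<22: print('  pip',q.round(1),'area',st[i,4],'px',u.round(1),v.round(1),'depth z',C[int(round(v)),int(round(u)),2].round(1))
E
python3 off.py
```

```text
top hood x -39.7 40.8 mid 0.5 y [-25.8  19.5]
  pip [ -2.9 -13.1] area 116 px 314.2 191.8 depth z 101.4
  pip [-2.8  5.5] area 101 px 307.2 193.7 depth z 104.7
side hood x -42.2 39.9 mid -1.2 y [-31.   16.3]
  pip [8.4 0.6] area 118 px 320.9 191.7 depth z 101.5
  pip [-6.4  3.2] area 189 px 314.8 193.0 depth z 102.3
  pip [ -6.6 -20.7] area 947 px 319.7 198.9 depth z 113.9
```

The two views agree if the band stands near z 100 mm. The lower pip row is then about 3.4 mm from centre instead of about 9, so roughly 5 mm more roll is needed. Third, short stroke.

```bash
python3 -m jog '[[0,-3,0,0],[0.5,-6,0,0],[1.2,-9,0,0],[1.2,-12,0,0],[1.2,-15.2,1,0],[1.2,-15.2,3,0],[1.2,-15.2,5,0],[1.2,-15.2,7,0],[1.2,-15.2,8,0],[1.2,-15.2,8.7,0],[1.2,-15.2,8.9,0],[1.2,-15.2,8.9,0],[1.2,-15.2,8.9,0]]'>/dev/null; python3 st.py
python3 -m jog '[[0,0,0.2,0],[0,0,0.4,0],[0,0,0.6,0],[0,0,0.75,0],[0,0,0.9,0],[0,0,0.98,0],[0,0,0.98,0],[0,0,0.98,0]]'>/dev/null; python3 st.py
```

```text
t 13.3 counter xy mm 4.5 -57.7 z 111.1 yaw 16.55 F [-0.6 -1.2  0.8] Fc -0.9 -0.9
t 13.97 counter xy mm 4.5 -58.3 z 101.6 yaw 16.52 F [-1.9 -0.4  9.5] Fc -2.0 0.2
```

```bash
python3 -m jog '[[-0.1,0,0.02,0],[-0.2,0,0.02,0],[-0.3,0,0.02,0],[-0.4,0,0.03,0],[-0.5,0,0.03,0],[-0.6,0,0.03,0],[-0.7,0,0.03,0],[-0.8,0,0.03,0],[-0.8,0,0.03,0]]'>/dev/null; python3 st.py
python3 -m jog '[[0,0,-0.6,0],[0,0,-2,0],[0,0,-5,0],[0,3,-8,0],[0,6,-10,0],[0,9,-10,0],[0,12,-10,0],[0,15,-10,0],[0,15,-10,0],[0,15,-10,0]]'>/dev/null
python3 look.py c4.png; python3 off.py
```

```text
t 14.72 counter xy mm -0.7 -58.1 z 102.3 yaw 16.54 F [3.6 0.  7.1] Fc 3.5 -1.0
top hood x -39.6 40.8 mid 0.6 y [-25.9  19.4]
  pip [  9.1 -13.6] area 169 px 313.1 187.2 depth z 97.6
  pip [8.6 5.5] area 113 px 306.0 189.4 depth z 102.2
  pip [ -6.6 -14. ] area 142 px 314.9 193.1 depth z 103.4
  pip [-6.7  4.8] area 125 px 307.8 195.1 depth z 101.7
side hood x -42.1 39.5 mid -1.3 y [-31.   16.3]
  pip [-9.5  2.2] area 106 px 313.8 193.7 depth z 102.1
  pip [ 14.  -24.8] area 171 px 328.5 197.1 depth z 99.3
  pip [ -6.4 -21. ] area 885 px 319.9 198.9 depth z 112.3
```

View pics/c4.png

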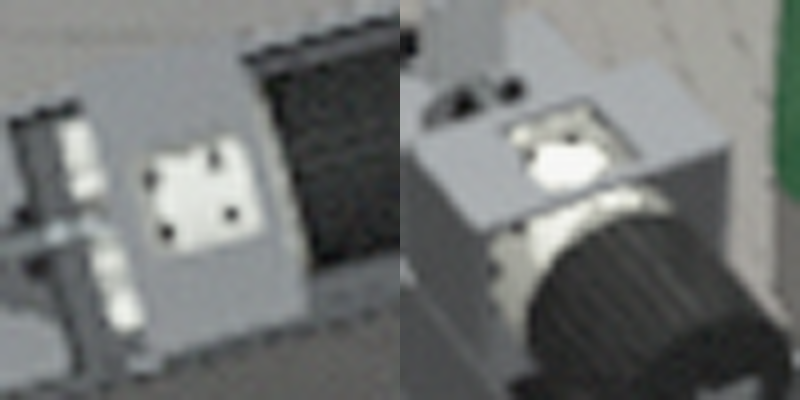

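The four pips are all in view, with rows at x +8.9 and -6.7 mm about a housing mid-line of 0.6. The offset is about 0.5 mm (0.02 rad), so the face is centred. Next is the bolt: I'll move above and behind the tab.

```bash
python3 st.py; python3 -m jog '[[0,-3,0,0],[0,-6,0,0],[0,-9,0,0],[0.3,-12,0,0],[0.5,-15,0,0],[0.5,-18,0,0],[0.5,-21,0,0],[0.5,-24,0,0],[0.5,-27,0,0],[0.5,-29.5,0,0],[0.5,-29.5,0,0],[0.5,-29.5,0,0]]'>/dev/null; python3 st.py
python3 - <<'E'
from h import *
O=np.array([.589,.0985]); a=np.radians(16.4); X=np.array([np.cos(a),np.sin(a)]);Y=np.array([-X[1],X[0]])
c=cam('side');P=pts(c);x=(P[...,:2]-O)@X*1000;y=(P[...,:2]-O)@Y*1000;z=P[...,2]*1000
for nm,m in(('tab',(abs(x)<20)&(y>35)&(y<75)&(z>115)&(z<131)),('dark',(abs(x)<40)&(y>35)&(y<84)&(z>89)&(z<131)&(c['pixels'].max(-1)<60))):
    print(nm,m.sum(),*[np.percentile(k[m],[2,50,98]).round(1) for k in(x,y,z)])
E
```

```text
t 15.75 counter xy mm -3.6 -205.7 z 199.9 yaw 16.69 F [ 0.1 -0.4 -0. ] Fc 0.0 -0.4
t 16.75 counter xy mm -0.1 90.7 z 200.3 yaw 16.88 F [ 0.2 -1.3 -0. ] Fc -0.2 -1.3
tab 61 [-12.8  -2.5   9.1] [51.7 54.5 60.9] [115.3 123.7 129.1]
dark 12 [-11.4 -10.2   6.7] [38.1 59.9 79.8] [90.1 94.6 98.3]
```

```bash
python3 -m jog '[[0,0,2,0],[0,0,4,0],[0,0,6,0],[0,0,8,0],[0,0,9,0],[0,0,9.4,0],[0,0,9.4,0],[0,0,9.4,0]]'>/dev/null; python3 st.py
python3 -m jog '[[0,0.2,0,0],[0,0.4,0,0],[0,0.6,0,0],[0,0.8,0,0],[0,0.9,0,0],[0,1,0,0],[0,1,0,0]]'>/dev/null; python3 st.py
```

```text
t 17.47 counter xy mm 1.0 86.9 z 106.7 yaw 16.51 F [ 1.  -0.4  0.8] Fc 0.9 -0.6
t 18.05 counter xy mm 0.4 76.9 z 106.0 yaw 16.52 F [-0.5  0.5  0.4] Fc -0.3 0.6
```

```bash
for i in 1 2 3 4; do python3 -m jog '[[0,0.1,0,0],[0,0.2,0,0],[0,0.3,0,0],[0,0.3,0,0]]'>/dev/null; python3 st.py; done
```

```text
t 18.38 counter xy mm 0.4 74.7 z 106.0 yaw 16.57 F [-0.4  3.1  0.6] Fc 0.5 3.1
t 18.72 counter xy mm 0.4 71.0 z 106.0 yaw 16.53 F [-0.2  2.7  0.1] Fc 0.5 2.7
t 19.05 counter xy mm 0.4 67.9 z 106.0 yaw 16.52 F [-1.7  1.3 -0.1] Fc -1.2 1.7
t 19.38 counter xy mm 0.5 64.9 z 106.0 yaw 16.53 F [-0.6  1.   0.4] Fc -0.3 1.2
```

The bolt has slid about 10 mm at low force, so it has passed the teeth. Continuing to its stop.

```bash
for i in 1 2 3; do python3 -m jog '[[0,0.1,0,0],[0,0.2,0,0],[0,0.2,0,0]]'>/dev/null; python3 st.py; done
```

```text
t 19.63 counter xy mm 0.4 64.7 z 106.1 yaw 16.6 F [-3.   5.3  0.5] Fc -1.4 5.9
t 19.88 counter xy mm 0.4 64.5 z 106.1 yaw 16.68 F [-2.7  8.3  1. ] Fc -0.3 8.7
t 20.13 counter xy mm 0.4 64.4 z 106.2 yaw 16.76 F [-4.8 11.8 -0.2] Fc -1.3 12.7
```

```bash
python3 -m jog '[[0,-0.5,0,0],[0,-1.5,0,0],[0,-2.5,0,0],[0,-3,-2,0],[0,-3,-5,0],[0,-6,-8,0],[0,-9,-9,0],[0,-12,-9,0],[0,-14,-9,0],[0,-14,-9,0],[0,-14,-9,0]]'>/dev/null; python3 st.py; python3 off.py
python3 - <<'E'
from h import *
O=np.array([.589,.0985]); a=np.radians(16.4); X=np.array([np.cos(a),np.sin(a)]);Y=np.array([-X[1],X[0]])
for n in('top','side'):
    c=cam(n);I=cv2.imread(f'pics/{n}0.png')[...,::-1];P=pts(c);x=(P[...,:2]-O)@X*1000;y=(P[...,:2]-O)@Y*1000;z=P[...,2]*1000
    m=(abs(x)<20)&(y>25)&(y<80)&(z>120)&(z<135);v,u=np.where(m)
    print(n,m.sum(),x[m].mean().round(1),y[m].mean().round(1),'px',u.mean().round(1),v.mean().round(1))
    # bright-top blob via ray at z=.127
    for nm,im in(('old',I),('new',c['pixels'])):
        sub=(285,165,340,190) if n=='side' else (275,180,305,210)
        b=(im[...,:].min(-1)>190); bb=np.zeros_like(b); bb[sub[1]:sub[3],sub[0]:sub[2]]=b[sub[1]:sub[3],sub[0]:sub[2]]
        k,l,st,ce=cv2.connectedComponentsWithStats(bb.astype(np.uint8))
        for i in range(1,k):
            if st[i,4]>5:
                p=ray(c,*ce[i],.127)[:2]-O;print('  ',nm,st[i,4],ce[i].round(1),np.round([p@X*1000,p@Y*1000],1))
E
python3 - <<'E'
from h import *
ims=[]
for n,(u0,v0,w,h) in dict(top=(270,165,70,70),side=(280,165,70,70)).items():
    c=cam(n);ims.append(cv2.resize(c['pixels'][v0:v0+h,u0:u0+w],(400,400),interpolation=cv2.INTER_CUBIC))
cv2.imwrite('pics/c5.png',np.hstack(ims)[...,::-1])
E
```

```text
t 21.05 counter xy mm -0.2 200.9 z 196.0 yaw 16.71 F [-0.2 -0.5  0.1] Fc -0.3 -0.4
top hood x -39.6 41.1 mid 0.7 y [-25.7  19.4]
  pip [  9.2 -13.6] area 175 px 313.1 187.2 depth z 104.0
  pip [8.7 5.4] area 110 px 306.0 189.3 depth z 101.5
  pip [ -6.6 -14.1] area 140 px 315.0 193.1 depth z 103.2
  pip [-6.8  4.9] area 131 px 307.8 195.1 depth z 103.2
side hood x -42.2 39.6 mid -1.3 y [-30.8  15.9]
  pip [15.7  6.9] area 113 px 322.3 189.3 depth z 95.1
  pip [-9.6  2.1] area 101 px 313.7 193.7 depth z 102.2
  pip [ 13.9 -24.7] area 151 px 328.4 197.1 depth z 98.6
  pip [ -6.4 -20.9] area 945 px 319.8 198.9 depth z 108.3
top 31 0.2 49.6 px 289.5 196.8
   old 17 [298.5 186.7] [18.4 21.3]
   old 17 [285.5 197.7] [ 0.6 59.8]
   old 6 [301.2 197.8] [-10.1  22.3]
   old 13 [303. 203.] [-23.7  21.4]
   new 17 [298.5 186.8] [18.3 21.5]
   new 18 [289.8 196.3] [ 1.2 48.5]
   new 6 [301.8 198.2] [-11.3  21. ]
side 46 -1.6 44.3 px 308.1 175.8
   old 21 [305.5 172.4] [-2.  56.4]
   new 22 [307.9 174.9] [-1.8 45.2]
```

View pics/c5.png

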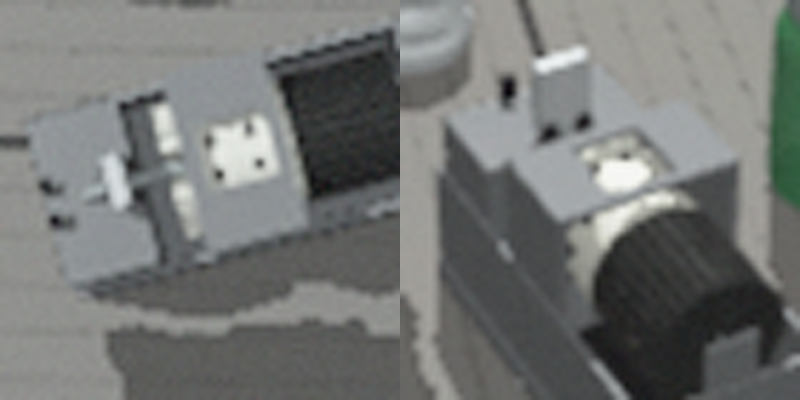

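Run:
```python
from h import *
O=np.array([.589,.0985]); a=np.radians(16.4); X=np.array([np.cos(a),np.sin(a)]);Y=np.array([-X[1],X[0]])
for n in('side','top'):
    c=cam(n)
    for nm,im in(('old',cv2.imread(f'pics/{n}0.png')[...,::-1]),('new',c['pixels'])):
        d=(im.max(-1)<75); b=np.zeros(d.shape,np.uint8); s=(285,165,330,200) if n=='side' else (272,180,300,212); b[s[1]:s[3],s[0]:s[2]]=d[s[1]:s[3],s[0]:s[2]]
        k,l,st,ce=cv2.connectedComponentsWithStats(b)
        for i in range(1,k):
            if 2<=st[i,4]<60:
                p=ray(c,*ce[i],.093)[:2]-O;print(n,nm,st[i,:5],ce[i].round(1),np.round([p@X*1000,p@Y*1000],1))
    P=pts(c);x=(P[...,:2]-O)@X*1000;y=(P[...,:2]-O)@Y*1000;z=P[...,2]*1000
    m=(abs(x)<40)&(z>85)&(z<90.5)&(y>20)&(y<100);print('block y',np.percentile(y[m],[1,99]).round(1),'x',np.percentile(x[m],[1,99]).round(1))
```

```text
side old [298 179   2   4   7] [298.4 180.3] [-11.   77.3]
side old [311 185   2   3   5] [311.4 185.8] [ 6.3 43.2]
side old [305 186   3   4   7] [305.6 187.6] [-9.1 43.8]
side old [288 190   6   8  18] [290.6 194.1] [-51.2  38.6]
side old [287 197   2   3   4] [287.2 198.2] [-64.8  28.7]
side old [299 197   4   3   7] [300.3 198.4] [-38.7  13.7]
side old [293 199   2   1   2] [293.5 199. ] [-53.3  19.4]
side new [298 179   2   4   7] [298.4 180.3] [-11.   77.3]
side new [311 185   2   3   4] [311.5 186. ] [ 6.2 42.4]
side new [305 187   3   3   6] [305.7 187.8] [-9.3 42.8]
side new [289 191   4   4   6] [290.2 192.5] [-49.5  44.5]
side new [291 195   3   3   5] [291.8 195.8] [-51.6  31.7]
side new [299 196   2   4   4] [299.5 197.5] [-38.7  17.6]
side new [287 199   2   1   2] [287.5 199. ] [-65.4  26. ]
side new [293 198   2   2   3] [293.3 198.7] [-53.1  20.6]
block y [39.2 80.6] x [-39.3  37. ]
top old [291 182   7   3   9] [293.7 182.7] [34.5 31.5]
top old [292 186   1   2   2] [292.  186.5] [26.1 38.3]
top old [292 190   3   5   8] [292.9 192.6] [10.3 40.3]
top old [277 197   2   2   3] [277.7 197.3] [ 9.  81.2]
top old [293 198   3   3   9] [294. 199.] [-6.3 41.9]
top old [279 203   2   2   3] [279.3 203.7] [-7.8 81.3]
top old [298 208   1   3   3] [298. 209.] [-33.9  38.8]
top new [291 182   7   3   8] [293.6 182.6] [34.7 31.6]
top new [292 186   1   2   2] [292.  186.5] [26.1 38.3]
top new [292 192   3   3   6] [292.8 193.3] [ 8.6 40.9]
top new [277 197   2   2   3] [277.7 197.3] [ 9.  81.2]
top new [293 198   3   3   7] [294.3 198.9] [-6.2 41.1]
top new [279 203   2   2   3] [279.3 203.7] [-7.8 81.3]
top new [298 208   1   3   3] [298. 209.] [-33.9  38.8]
block y [27.4 85.1] x [-37.5  38.8]
```

The face hasn't moved and the bolt has travelled about 11 mm into a hard stop. Its tab is now almost against the front guide pegs (y about 42). I'll do one firmer push, under 20 N, to make sure it's fully home.

```bash
python3 -m jog '[[0,3,0,0],[0,6,0,0],[0,9,0,0],[0,11,0,0],[0,11,3,0],[0,11,6,0],[0,11,8,0],[0,11,9,0],[0,11.7,9.3,0],[0,12.4,9.3,0],[0,13,9.3,0],[0,13.3,9.3,0],[0,13.3,9.3,0]]'>/dev/null; python3 st.py
for i in 1 2 3 4; do python3 -m jog '[[0,0.1,0,0],[0,0.2,0,0],[0,0.2,0,0]]'>/dev/null; python3 st.py; done
```

```text
t 22.53 counter xy mm 1.4 65.5 z 104.3 yaw 16.46 F [0.  0.5 1. ] Fc 0.2 0.5
t 22.78 counter xy mm 1.0 64.9 z 103.7 yaw 16.58 F [-0.6  1.2  1.3] Fc -0.3 1.3
t 23.03 counter xy mm 1.0 64.7 z 103.6 yaw 16.66 F [-2.5  6.2  3.6] Fc -0.6 6.6
t 23.28 counter xy mm 1.0 64.6 z 103.7 yaw 16.74 F [-2.4  9.   4.6] Fc 0.2 9.3
t 23.53 counter xy mm 1.0 64.4 z 103.8 yaw 16.81 F [-5.6 12.2  4. ] Fc -1.9 13.3
```

```bash
python3 -m jog '[[0,0.1,-0.1,0],[0,0.2,-0.1,0],[0,0.2,-0.1,0],[0,0.2,-0.1,0]]'>/dev/null; python3 st.py
```

```text
t 23.87 counter xy mm 0.8 64.3 z 104.0 yaw 16.9 F [-3.  16.3 -2.7] Fc 1.7 16.5
```

A rigid stop again at the same place. Travel measured 11 mm rather than 14, so the bolt may have started about 3 mm in. I'll check that with no contact by comparing the tab-to-hood distance with the two decoys of the same shape.

```bash
python3 -m jog '[[0,-0.5,0,0],[0,-1.5,0,0],[0,-2.5,0,0],[0,-3,-2,0],[0,-3,-5,0],[0,-6,-8,0],[0,-9,-9,0],[0,-12,-9,0],[0,-14,-9,0],[0,-14,-9,0]]'>/dev/null; python3 st.py
python3 - <<'E'
from h import *
for n in('top','side'):
    c=cam(n);P=pts(c);z=P[...,2]*1000;Z=dict(grey=(.589,.098),o1=None,o2=None)
    hsv=cv2.cvtColor(c['pixels'],cv2.COLOR_RGB2HSV); org=((hsv[...,0]<20)&(hsv[...,1]>150)&(z>3)).astype(np.uint8)
    k,l,st,ce=cv2.connectedComponentsWithStats(cv2.morphologyEx(org,cv2.MORPH_CLOSE,np.ones((9,9))))
    cs=[P[(l==i)&(org>0)][:,:2].mean(0) for i in range(1,k) if st[i,4]>300]
    for C in [np.array([.586,.105])]+cs:
        d=np.hypot(*(np.moveaxis(P[...,:2]-C,-1,0)))<.11
        w=P[d&(z>3)&(z<100)]
        t=P[d&(z>120)&(z<132)][:,:2]; h=P[d&(z>109)&(z<114)][:,:2]
        r=cv2.minAreaRect(h.astype(np.float32)*1000)
        tc=t.mean(0)*1000;hc=np.array(r[0]); print(n,C.round(3),len(t),len(h),'hood',np.round(r[1],1),round(r[2],1),'tab-hood',np.hypot(*(tc-hc)).round(1))
E
```

```text
t 24.7 counter xy mm -0.7 202.7 z 194.7 yaw 16.95 F [-0.2  1.2 -0.2] Fc 0.1 1.2
top [0.586 0.105] 30 377 hood [81.6 72. ] 16.4 tab-hood 39.8
top [ 0.464 -0.133] 34 401 hood [81.8 94.6] 12.8 tab-hood 43.5
top [0.376 0.137] 36 406 hood [81.9 89.8] 31.6 tab-hood 44.5
side [0.586 0.105] 45 371 hood [82.3 76.7] 14.5 tab-hood 38.0
side [0.371 0.096] 49 390 hood [83.3 94.5] 29.8 tab-hood 42.9
side [ 0.454 -0.183] 70 651 hood [82.9 89.9] 12.1 tab-hood 44.5
```

From the hood's -y edge, the tab of both open decoys sits at y ≈ 62 mm and ours now sits at 48 mm. That is exactly 14 mm in, so the bolt is fully home and had started about 3 mm in. The arm is clear, so I'm handing in.

```bash
python3 -c "
from station import bot
print(bot.hand_in())"
```

```text
the job is handed in; nothing more can be done
None
```

I rolled the drum to the four-pip face (within about 0.03 rad of centre, wheel presses read 11 N at most), slid the lock bolt fully home, withdrew the arm clear, and handed in at about 25 s; no verdict came back.

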